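Load the grinding jar with its balls

TASK

Load the grinding jar with its seven steel balls. Lift the white beaker of balls out of the caddy, stand it upright on the rubber mat and let go; then take hold of it again in a way that lets you tip it right over, and pour all the balls into the open steel jar, spilling none. Finally stand the empty beaker upright on the mat again and leave the jar's lid, the stack of dishes and the marker pen where they lie.

Things in the scene. Friction and masses are not known exactly. Their poses are not given: they have to be found in the camera images.
- cup: The beaker: white plastic, open, round, slightly conical, 54 mm across at the foot, 62 mm at the rim, 90 mm high, wall 3 mm, inner floor 4 mm up, about 85 to 170 g, with seven steel balls in it at the start. It starts in the middle cell of the rack. Origin: centre of its underside; z runs up its axis.
- cup_rim (a point): Centre of the beaker's mouth, on its axis, 90 mm from its origin.
- rack: Grey caddy, fixed, 250 long (its x), 80 wide (its y), 45 high, floor 5 mm thick, three cells along x, to the left or right of the mat. The outer cells (83 mm from the middle) hold amber bottles 54 across, 101 mm high; the beaker is in the middle cell, rim at 95 mm. There is room to grip it only from straight above, fingers on its two sides along the rack's y. Origin: centre of underside.
- mat: Dark rubber mat, fixed, 180 x 180 x 3 mm, between rack and jar. Origin: centre of its underside; its top is 3 mm above the bench.
- jar: The grinding jar: steel, open, round, upright, fixed on a flat aluminium base plate 130 x 130 x 10 mm. Jar 94 mm outside, 82 mm inside, rim 75 mm above the bench, inner floor 18 mm above the bench. It stands on the side of the mat opposite to the rack. Origin: centre of the plate's underside, z up.
- jar_rim (a point): Centre of the grinding jar's mouth, at rim height, 75 mm above its origin.
- ball0: Steel grinding ball, 14 mm across, 11 g. Origin: its centre. The seven balls are alike and lie in one layer on the beaker's floor; they roll out only once the beaker is tipped to about level or a little beyond.
- ball1: Steel grinding ball, 14 mm across, 11 g. Origin: its centre.
- ball2: Steel grinding ball, 14 mm across, 11 g. Origin: its centre.
- ball3: Steel grinding ball, 14 mm across, 11 g. Origin: its centre.
- ball4: Steel grinding ball, 14 mm across, 11 g. Origin: its centre.
- ball5: Steel grinding ball, 14 mm across, 11 g. Origin: its centre.
- ball6: Steel grinding ball, 14 mm across, 11 g. Origin: its centre.
- jar_lid: Steel lid of the jar, disc 92 across, 16 high, lying beyond the mat; bystander, origin centre of underside (mm).
- dishes: Stack of three clear dishes, 60 across, 36 high, near the robot; bystander, origin centre of underside (mm).
- marker: Black marker pen 120 x 12 x 12 lying near the robot; bystander, origin centre of underside (mm).
There are look-alikes about, which are no part of the job. What is shaped like the cup but purple is not meant.

How it is judged:
By the outcome, as a careful person would: the job done as asked, in the order asked, and still so for the second after the job is handed in, with the robot touching nothing.
It also fails if it takes over 67 s, if anything falls off the work surface, if the arm or the gripper's body presses on something with over 40 N, if the wrist force passes 120 N, or if a joint passes its speed limit or range.

ROBOT

A 6-joint arm with a two-finger parallel gripper is mounted at the origin on the work surface. World frame = base frame: x ahead of the robot, y to its left, z up, the work surface at z = 0. Lengths are in m, angles in rad, forces in N, time in s.
With the tool pointing down it reaches from about 0.15 to 0.775 m from the base axis. Payload 6.1 kg.
Tool frame: the origin (TCP) lies midway between the tips of the shut fingers; the grasp point (between the pads) lies env.pinch_z behind it (env.pinch_z is the distance from the TCP to the grasp point, in m); z points along the fingers, y is the direction in which the jaws open and shut (so a half turn about z gives the same grasp; the last joint's range is limited). The gripper opens to 85 mm and grips with 20 to 120 N. Pads are 22 mm wide; open, the fingers measure 114 mm over their backs; the gripper's body (76 mm by 85 mm) begins 54 mm behind the grasp point. The pads swing forward as they close: fully open they stand 13 mm farther back than shut.
Start: joints at [1.34, 0.126, -0.04, 1.405, 0, 1.571], TCP at [0.12, 0.511, 0.231] pointing down, gripper open.
Joint ranges: [-2.72, 2.72], [-0.95, 1.95], [-1.27, 1.35], [-1.78, 2.02], [-1.46, 1.47], [-3.14, 3.14]. Speed limits (rad/s): [2.39, 2.39, 3.01, 3.14, 3.14, 3.14].

INTERFACE

Orientations are given as a unit quaternion [w, x, y, z].
In Python, from bench import readout, read_camera, env gives the robot as it stands.
- The arm moves only by the tool step_arm, never from a script. Its argument "series" is a list of rows, each a list of 7 numbers: the shift along the tool's x, y, z each as a share of 400 mm, from -1 to 1, then the turn, a rotation vector about the tool's x, y, z each as a share of pi rad, from -1 to 1, then the opening, from 0 (shut) to 1 (fully open). In form: [[dx, dy, dz, ax, ay, az, gripper], ...]. A call has 1 to 5 rows; each row is the pose to reach, as a shift and turn from the pose commanded when the call began, along the tool's axes at that moment, turning the shorter way round; what a row does not reach only later rows make up. A row lasts 1/12 s, in which the tool goes at most 41.7 mm and 7.16 degrees, less where a joint would pass 70% of its speed; a pose out of reach is approached as far as the arm can. A call with a number of a shift or a turn outside -1 to 1 is refused whole. A call with a gripper value outside its range is refused whole. The fingers move at their own pace and stop on an object; "grip_force" is the grip in N (left out, the last holds). Time passes only in rows, so rows that repeat a pose let the fingers close. It gives the time, the measured TCP pose, the force and the opening at its end, in the units of the state.
- readout.state(): the state, without advancing time (a new reading comes with each control period).
- read_camera(name): name is "side" or "top" or "wrist"; returns a dict with "color" (480x640x3 uint8, red, green, blue), "intrinsics" (3x3 intrinsics, pixels), "D" ([k1, k2, p1, p2, k3] as OpenCV has them; the pictures are not rectified), "extrinsics" (4x4, takes a point from camera to world coordinates). Camera axes: x right, y up, looking along -z (the intrinsics and any distortion apply to the point x, -y, -z); pixel columns grow to the right and rows downward; lengths in m; the calibration is good to about 2 mm. A picture is of the moment at which its call begins. There is no depth.
- env.finish_job(): hands the job in, once; it reports no verdict.
The state is a dict: "time": time; "joint_pos": joint angles; "joint_velocities": joint speeds; "effort": joint torques, N m; "tcp_pos": TCP position; "tcp_rot": TCP orientation; "ft_force": force on the tool from outside, world axes, zero at the start; "ft_torque": the same for the moment, N m; "finger_gap": finger opening in m.
Only numpy, scipy, OpenCV 4.12 (cv2) and the standard library are available. Lean on these libraries where they do the work, as an engineer would, in place of code of your own. Each camera call takes 0.05 s, during which the arm holds its last target. There are 200 camera calls.

## Working session

There is one attempt and no reset: what is moved stays moved. The work goes in short steps, Python scripts to look and compute and a tool call to move; the robot and the scene stay as the last step left them, time stands still between calls to the robot, and variables do not carry over. Pictures are saved under pics/ and viewed, about 8 in all and at most 12, crops included, and the job is handed in when it is done.

Besides the shell and the picture viewer there is one more tool, called after ">>>" in YAML: its name, and indented under it one key for each argument. step_arm: Moves the arm, as the interface text tells. Its arguments: {"type":"object","properties":{"series":{"type":"array"},"grip_force":{"type":"number"}},"required":["series"]}

```bash
ls; mkdir -p pics; cat > h.py <<'E'
import numpy as np,cv2
from bench import readout, read_camera, env
def cam(n):
    c=read_camera(n); return c
def ray(c,uv):
    p=cv2.undistortPoints(np.array([[uv]],float),np.array(c["intrinsics"],float),np.array(c["D"],float))[0,0]
    T=np.array(c["extrinsics"]); return T[:3,3],T[:3,:3]@np.array([p[0],-p[1],-1])
def onz(c,uv,z):
    o,d=ray(c,uv); return o+d*(z-o[2])/d[2]
def proj(c,P):
    T=np.array(c["extrinsics"]); q=T[:3,:3].T@(np.array(P)-T[:3,3])
    return cv2.projectPoints(np.array([[q[0],-q[1],-q[2]]]),np.zeros(3),np.zeros(3),np.array(c["intrinsics"],float),np.array(c["D"],float))[0][0,0]
def save(c,f): cv2.imwrite("pics/"+f,cv2.cvtColor(c["color"],cv2.COLOR_RGB2BGR))
E
python3 - <<'E'
from h import *
import pickle
s=readout.state();print(s); print(env.pinch_z)
d={}
for n in("top","side"):
    c=cam(n);save(c,n+"0.png");d[n]=c;print(n,np.round(c["extrinsics"],3).tolist())
pickle.dump(d,open("c0.pkl","wb"))
E
```

```text
pics
{'time': 0.0, 'joint_pos': array([ 1.33999684e+00,  1.26370595e-01, -4.06082615e-02,  1.40537084e+00,
       -5.04226182e-06,  1.57078468e+00]), 'joint_velocities': array([-0.00065595, -0.00043134, -0.00034876,  0.00052935, -0.00123321,
        0.00095259]), 'effort': array([ 4.37226481e-04, -4.35909677e+01,  3.52926493e+01,  1.72491622e-02,
       -4.68581061e-05,  5.61293518e-06]), 'tcp_pos': array([0.12000767, 0.510693  , 0.23053327]), 'tcp_rot': array([-8.69303965e-05,  1.15137964e-01,  9.93349206e-01, -7.71807331e-04]), 'ft_force': array([0.63443231, 0.39221115, 0.05181174]), 'ft_torque': array([ 0.03727616,  0.03591374, -0.00509388]), 'finger_gap': 0.08527675819093034}
0.0187
top [[0.004, 0.994, -0.107, 0.44], [-1.0, 0.004, -0.0, 0.023], [0.0, 0.107, 0.994, 1.243], [0.0, 0.0, 0.0, 1.0]]
side [[-0.988, 0.08, -0.133, 0.402], [-0.155, -0.582, 0.798, 1.029], [-0.014, 0.809, 0.587, 0.797], [0.0, 0.0, 0.0, 1.0]]
```

View pics/top0.png

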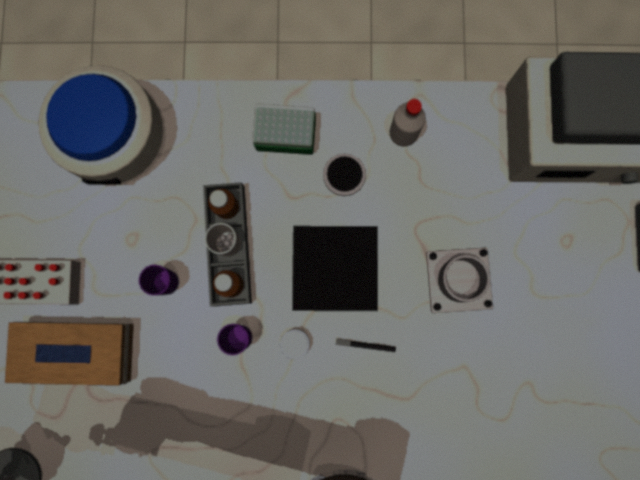

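View pics/side0.png

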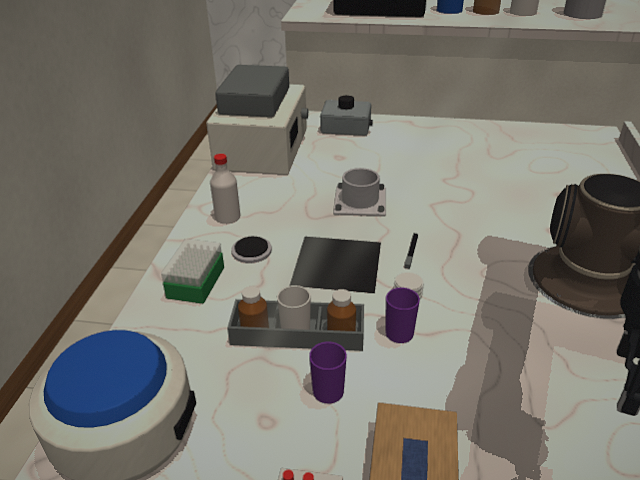

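The top view shows the caddy around (228,243), with the beaker rim near (222,239). The mat spans (293–378, 226–310), the jar mouth is near (462,277), the lid near (345,174), the dishes near (295,342) and the pen near (365,345). The two purple cups are decoys. I'll enlarge the cup and jar areas to refine these.

```bash
python3 - <<'E'
from h import *
import pickle
d=pickle.load(open("c0.pkl","rb"));c=d["top"];im=cv2.cvtColor(c["color"],cv2.COLOR_RGB2BGR)
a=cv2.resize(im[175:315,195:260],None,fx=4,fy=4,interpolation=cv2.INTER_CUBIC)
b=cv2.resize(im[235:320,418:503],None,fx=5,fy=5,interpolation=cv2.INTER_CUBIC)
o=np.zeros((560,690,3),np.uint8);o[:560,:260]=a;o[:425,265:690]=b
o=cv2.convertScaleAbs(o,alpha=1.4);cv2.imwrite("pics/crop0.png",o)
g=cv2.cvtColor(im,cv2.COLOR_BGR2GRAY)
m=(g<25).astype(np.uint8);n,l,st,ce=cv2.connectedComponentsWithStats(m)
for i in range(1,n):
    if st[i,4]>2000: print("dark",st[i],ce[i],onz(c,ce[i],.003))
for p in [(222,238.5)]: print("cup",onz(c,p,.095))
print("jar",onz(c,(462,277),.075))
for p in [(204,185),(243,183),(250,303),(210,305)]: print("rack",onz(c,p,.045))
for p in [(428,249),(488,247),(493,309),(433,312)]: print("plate",onz(c,p,.010))
E
```

```text
dark [ 294  227   83   83 6799] [334.9036623  268.02765113] [0.53405432 0.01857893 0.003     ]
cup [0.58409159 0.24053652 0.095     ]
jar [ 0.51184155 -0.23315439  0.075     ]
rack [0.70169954 0.29013033 0.045     ]
rack [0.70616874 0.20942734 0.045     ]
rack [0.45919361 0.1901168  0.045     ]
rack [0.45472097 0.27107137 0.045     ]
plate [ 0.57444892 -0.17688062  0.01      ]
plate [ 0.57925182 -0.3035243   0.01      ]
plate [ 0.44936239 -0.3110053   0.01      ]
plate [ 0.44277087 -0.18567233  0.01      ]
```

View pics/crop0.png

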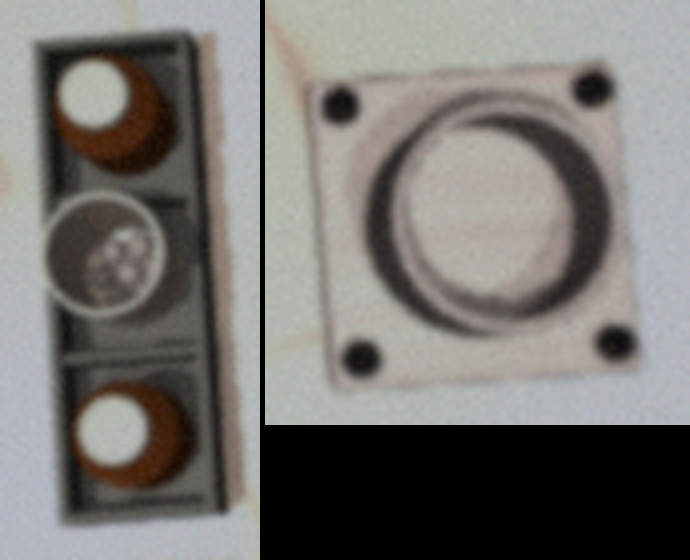

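The crops give a beaker rim centre at about (220.8,238.2) and a jar rim centre at about (465,275.6). The rack is yawed about +4.4°. Next I'll compute the move to a point above the cup.

```bash
cat >> h.py <<'E'
from scipy.spatial.transform import Rotation as Ro
def Rq(q): return Ro.from_quat([q[1],q[2],q[3],q[0]])
def rot(ax_z, ax_y):
    z=np.array(ax_z,float);z/=np.linalg.norm(z);y=np.array(ax_y,float);y-=z*(y@z);y/=np.linalg.norm(y)
    return Ro.from_matrix(np.c_[np.cross(y,z),y,z])
def go(pos,R):
    s=readout.state();R0=Rq(s["tcp_rot"])
    d=R0.inv().apply(np.array(pos)-s["tcp_pos"])/.4; r=(R0.inv()*R).as_rotvec()/np.pi
    print("move",np.round(d,4),np.round(r,4),"rows",np.ceil(max(np.linalg.norm(d)*.4/.0417,np.linalg.norm(r)*180/7.16)))
E
python3 - <<'E'
from h import *
import pickle
d=pickle.load(open("c0.pkl","rb"));c=d["top"]
print("cup",onz(c,(220.8,238.2),.095),"jar",onz(c,(465,275.6),.075))
for n,p,z in [("lid",(345,174),.016),("dish",(296,341),.036),("pen",(337,342),.012),("pen",(395,348),.012)]: print(n,onz(c,p,z))
a=np.radians(94.4)
go((.582,.241,.20),rot((0,0,-1),(np.cos(a),np.sin(a),0)))
E
```

```text
cup [0.58467438 0.24290952 0.095     ] jar [ 0.51464286 -0.23917219  0.075     ]
lid [ 0.73291632 -0.00196791  0.016     ]
dish [0.38317533 0.09681427 0.036     ]
pen [0.38039733 0.01366613 0.012     ]
pen [ 0.36860781 -0.10596388  0.012     ]
move [-1.2786 -0.3921  0.077 ] [-0.0005 -0.0001 -0.0979] rows 13.0
```

>>> step_arm:
  series:
    - [-0.45,-0.14,0.0,0,0,-0.098,1]
    - [-0.45,-0.14,0.0,0,0,-0.098,1]
    - [-0.45,-0.14,0.0,0,0,-0.098,1]
    - [-0.45,-0.14,0.0,0,0,-0.098,1]
    - [-0.45,-0.14,0.0,0,0,-0.098,1]
  grip_force: 40

```text
time: 0.52
tcp_pos: [0.2844, 0.4135, 0.231]
tcp_rot: [0.0, -0.038, 0.999, -0.0]
ft_force: [0.9, 1.2, -0.1]
finger_gap: 0.0854
```

```bash
python3 - <<'E'
from h import *
a=np.radians(94.4)
print(readout.state()["time"])
go((.582,.241,.20),rot((0,0,-1),(np.cos(a),np.sin(a),0)))
E
```

```text
0.5167
move [-0.7089 -0.4869  0.078 ] [-0.0003  0.     -0.0001] rows 9.0
```

>>> step_arm:
  series:
    - [-0.38,-0.26,0.04,0,0,0,1]
    - [-0.38,-0.26,0.04,0,0,0,1]
    - [-0.38,-0.26,0.04,0,0,0,1]
    - [-0.38,-0.26,0.04,0,0,0,1]
    - [-0.38,-0.26,0.04,0,0,0,1]

```text
time: 0.93
tcp_pos: [0.4452, 0.3206, 0.2141]
tcp_rot: [-0.0, -0.037, 0.999, -0.001]
ft_force: [-0.4, 0.8, -0.4]
finger_gap: 0.0852
```

>>> step_arm:
  series:
    - [-0.33,-0.227,0.035,0,0,0,1]
    - [-0.33,-0.227,0.035,0,0,0,1]
    - [-0.33,-0.227,0.035,0,0,0,1]
    - [-0.33,-0.227,0.035,0,0,0,1]
    - [-0.33,-0.227,0.035,0,0,0,1]

```text
time: 1.35
tcp_pos: [0.5849, 0.2392, 0.1986]
tcp_rot: [-0.001, -0.036, 0.999, -0.001]
ft_force: [-2.1, 0.3, -0.3]
finger_gap: 0.0853
```

```bash
python3 - <<'E'
from h import *
s=readout.state();print(s["tcp_pos"],s["time"])
c=cam("wrist");
for z in(.095,):
    for p in [(.5847,.2429,z),(.582,.241,z)]: print(proj(c,p))
save(c,"wrist1.png")
import pickle;pickle.dump(c,open("w1.pkl","wb"))
E
```

```text
[0.58487809 0.23921946 0.19855678] 1.35
[321.91155106 237.62988518]
[319.70406966 234.07619645]
```

View pics/wrist1.png

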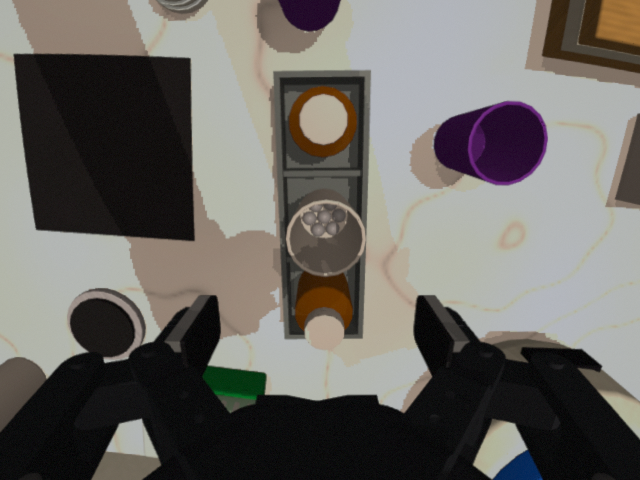

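The wrist view shows the beaker rim spanning 286–365 by 199–276, so it is centred at about (325.5,237.5). The rack is square to the jaws, and the balls are visible.

```bash
python3 - <<'E'
from h import *
import pickle
c=pickle.load(open("w1.pkl","rb"))
p=onz(c,(325.5,237.5),.095);print(p)
for u in [(275,72),(370,70),(285,338),(362,338)]: print(onz(c,u,.045))
a=np.radians(94.4)
go((*((p+np.array([.5847,.2429,.095]))/2)[:2],.052),rot((0,0,-1),(np.cos(a),np.sin(a),0)))
E
```

```text
[0.58439607 0.245636   0.095     ]
[0.46152896 0.19573418 0.045     ]
[0.45435337 0.27293359 0.045     ]
[0.70849213 0.21532935 0.045     ]
[0.70277703 0.2937104  0.045     ]
move [-0.0063  0.0089  0.3678] [-0.0004 -0.0008 -0.0013] rows 4.0
```

>>> step_arm:
  series:
    - [-0.006,0.01,0.1,0,0,0,1]
    - [-0.006,0.01,0.18,0,0,0,1]
    - [-0.006,0.01,0.25,0,0,0,1]
    - [-0.006,0.01,0.32,0,0,0,1]
    - [-0.006,0.01,0.365,0,0,0,1]

```text
time: 1.82
tcp_pos: [0.5803, 0.2473, 0.0521]
tcp_rot: [-0.002, -0.039, 0.999, -0.001]
ft_force: [-0.3, -0.8, -0.1]
finger_gap: 0.0855
```

>>> step_arm:
  series:
    - [0,0,0,0,0,0,1]
    - [0,0,0,0,0,0,0.7]
    - [0,0,0,0,0,0,0.5]
    - [0,0,0,0,0,0,0.3]
    - [0,0,0,0,0,0,0.2]

```text
time: 2.23
tcp_pos: [0.5838, 0.2477, 0.0574]
tcp_rot: [0.002, -0.039, 0.999, 0.001]
ft_force: [0.1, -0.3, 3.3]
finger_gap: 0.0611
```

>>> step_arm:
  series:
    - [0,0,0,0,0,0,0.2]
    - [0,0,0,0,0,0,0.2]
    - [0,0,0,0,0,0,0.2]
    - [0,0,0,0,0,0,0.2]
    - [0,0,0,0,0,0,0.2]

```text
time: 2.65
tcp_pos: [0.5839, 0.2477, 0.0573]
tcp_rot: [0.002, -0.038, 0.999, 0.001]
ft_force: [-1.1, -1.0, 7.6]
finger_gap: 0.0616
```

>>> step_arm:
  series:
    - [0,0,-0.03,0,0,0,0.2]
    - [0,0,-0.07,0,0,0,0.2]
    - [0,0,-0.14,0,0,0,0.2]
    - [0,0,-0.22,0,0,0,0.2]
    - [0,0,-0.25,0,0,0,0.2]

```text
time: 3.07
tcp_pos: [0.5838, 0.2477, 0.1604]
tcp_rot: [0.002, -0.039, 0.999, 0.001]
ft_force: [0.4, 0.3, -1.2]
finger_gap: 0.061
```

```bash
python3 - <<'E'
from h import *
s=readout.state();print(s["tcp_pos"],s["ft_force"],s["finger_gap"])
c=cam("side");save(c,"side1.png")
a=np.radians(94.4)
go((.534,.0186,.157),rot((0,0,-1),(np.cos(a),np.sin(a),0)))
E
```

```text
[0.58379674 0.24772573 0.16043173] [ 0.40541793  0.27767108 -1.23646991] 0.06100986366274008
move [ 0.1701 -0.5621  0.0091] [0.0008 0.0022 0.0001] rows 6.0
```

View pics/side1.png

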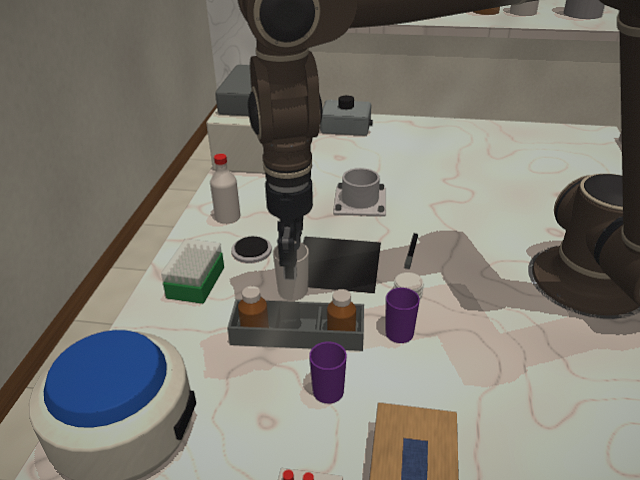

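The beaker is lifted clear of the caddy, and the side view shows it at about (292,270). I'll place it slightly past the mat centre, at (0.56, 0.005).

```bash
python3 - <<'E'
from h import *
a=np.radians(94.4)
go((.56,.005,.157),rot((0,0,-1),(np.cos(a),np.sin(a),0)))
E
```

```text
move [ 0.1079 -0.601   0.0094] [0.0008 0.0022 0.0001] rows 6.0
```

>>> step_arm:
  series:
    - [0.01,-0.05,0,0,0,0,0.2]
    - [0.025,-0.12,0,0,0,0,0.2]
    - [0.036,-0.2,0,0,0,0,0.2]
    - [0.05,-0.28,0,0,0,0,0.2]
    - [0.063,-0.36,0,0,0,0,0.2]

```text
time: 3.53
tcp_pos: [0.5678, 0.1005, 0.1546]
tcp_rot: [-0.001, -0.039, 0.999, -0.0]
ft_force: [1.2, 0.3, -2.0]
finger_gap: 0.0612
```

>>> step_arm:
  series:
    - [0.01,-0.08,0,0,0.002,0,0.2]
    - [0.025,-0.15,0,0,0.002,0,0.2]
    - [0.036,-0.2,0,0,0.002,0,0.2]
    - [0.043,-0.23,0,0,0.002,0,0.2]
    - [0.044,-0.24,0,0,0.002,0,0.2]

```text
time: 3.95
tcp_pos: [0.5579, 0.003, 0.1549]
tcp_rot: [-0.004, -0.037, 0.999, -0.0]
ft_force: [0.1, 0.6, -2.1]
finger_gap: 0.0616
```

```bash
python3 - <<'E'
from h import *
a=np.radians(94.4)
go((.56,.005,.0555),rot((0,0,-1),(np.cos(a),np.sin(a),0)));print(readout.state()["tcp_pos"],readout.state()["ft_force"])
E
```

```text
move [-0.0076  0.0047  0.2486] [-0.     -0.0023 -0.0006] rows 3.0
[0.55785055 0.00297895 0.15494932] [ 0.14342738  0.56886292 -2.09396499]
```

>>> step_arm:
  series:
    - [0,0,0.07,0,-0.002,0,0.2]
    - [0,0,0.14,0,-0.002,0,0.2]
    - [0,0,0.2,0,-0.002,0,0.2]
    - [0,0,0.228,0,-0.002,0,0.2]
    - [0,0,0.235,0,-0.002,0,0.2]

```text
time: 4.37
tcp_pos: [0.5563, 0.0054, 0.0587]
tcp_rot: [-0.002, -0.039, 0.999, 0.0]
ft_force: [-0.7, -0.3, -1.0]
finger_gap: 0.0611
```

>>> step_arm:
  series:
    - [0,0,0.004,0,0,0,0.2]
    - [0,0,0.008,0,0,0,0.2]
    - [0,0,0.01,0,0,0,0.2]
    - [0,0,0.01,0,0,0,0.2]

```text
time: 4.7
tcp_pos: [0.5589, 0.0047, 0.0585]
tcp_rot: [0.001, -0.039, 0.999, -0.0]
ft_force: [0.3, 0.2, -2.8]
finger_gap: 0.0614
```

>>> step_arm:
  series:
    - [0,0,0.004,0,0,0,0.2]
    - [0,0,0.007,0,0,0,0.2]
    - [0,0,0.007,0,0,0,0.2]

```text
time: 4.95
tcp_pos: [0.5587, 0.0045, 0.0554]
tcp_rot: [0.001, -0.038, 0.999, 0.0]
ft_force: [0.1, 0.0, 3.1]
finger_gap: 0.0614
```

Contact: the vertical force went from −2.8 to +3.1 N. I'll release and rise.

>>> step_arm:
  series:
    - [0,0,0,0,0,0,0.8]
    - [0,0,0,0,0,0,1]
    - [0,0,0,0,0,0,1]
    - [0,0,0,0,0,0,1]
    - [0,0,0,0,0,0,1]

```text
time: 5.37
tcp_pos: [0.5579, 0.0046, 0.0545]
tcp_rot: [-0.0, -0.039, 0.999, -0.0]
ft_force: [0.6, 1.0, 0.4]
finger_gap: 0.0852
```

>>> step_arm:
  series:
    - [0,0,-0.04,0,0,0,1]
    - [0,0,-0.14,0,0,0,1]
    - [0,0,-0.24,0,0,0,1]
    - [0,0,-0.34,0,0,0,1]
    - [0,0,-0.4,0,0,0,1]

```text
time: 5.78
tcp_pos: [0.5588, 0.0046, 0.219]
tcp_rot: [0.002, -0.039, 0.999, -0.0]
ft_force: [1.5, 0.2, 0.8]
finger_gap: 0.0853
```

```bash
python3 - <<'E'
from h import *
s=readout.state();print(s["tcp_pos"],s["joint_pos"],s["finger_gap"])
c=cam("wrist");save(c,"wrist2.png");print(proj(c,(.5587,.0045,.093)))
import pickle;pickle.dump(c,open("w2.pkl","wb"))
p=np.radians(30)
go((.45,.0045,.25),rot((np.cos(p),0,-np.sin(p)),(0,1,0)))
E
```

```text
[0.55876307 0.00455844 0.21901303] [ 8.16126090e-03  1.86366017e-01  5.06750723e-03  1.38493887e+00
 -6.35106740e-06 -6.88884737e-02] 0.08532111811363707
[316.76215515 229.01145228]
move [ 0.274   0.0209 -0.0709] [ 0.0127 -0.33    0.0223] rows 9.0
```

View pics/wrist2.png

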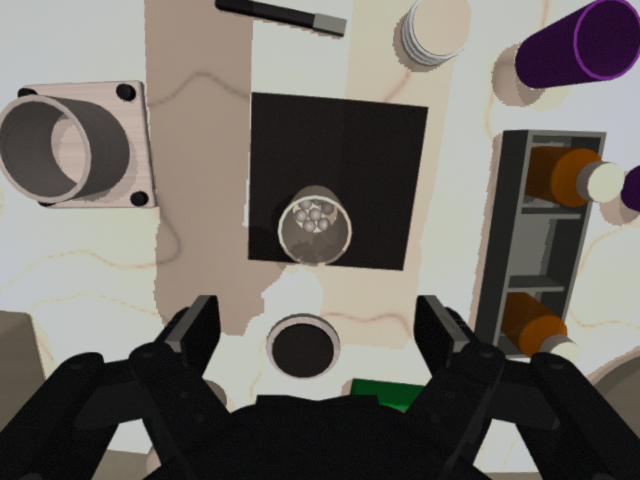

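The wrist view shows the beaker upright on the mat with its rim at (315,230), matching the prediction of (317,229). The balls are inside. Next I'll check the camera mount offset and test the tilted approach at height.

```bash
python3 - <<'E'
from h import *
import pickle
c=pickle.load(open("w2.pkl","rb"));s=readout.state()
print("cam in tool",Rq(s["tcp_rot"]).inv().apply(np.array(c["extrinsics"])[:3,3]-s["tcp_pos"]))
p=np.radians(25)
go((.5587-.04,.0045,.25),rot((np.cos(p),0,-np.sin(p)),(0,1,0)))
E
```

```text
cam in tool [ 0.07300559 -0.00017387 -0.13874124]
move [ 0.1028  0.0077 -0.0691] [ 0.0138 -0.3577  0.0219] rows 10.0
```

>>> step_arm:
  series:
    - [0.1,0.008,-0.07,0.014,-0.358,0.022,1]
    - [0.1,0.008,-0.07,0.014,-0.358,0.022,1]
    - [0.1,0.008,-0.07,0.014,-0.358,0.022,1]
    - [0.1,0.008,-0.07,0.014,-0.358,0.022,1]
    - [0.1,0.008,-0.07,0.014,-0.358,0.022,1]

```text
time: 6.25
tcp_pos: [0.5181, 0.0046, 0.2436]
tcp_rot: [0.3, -0.018, 0.954, -0.0]
ft_force: [0.2, -0.2, 0.4]
finger_gap: 0.0853
```

```bash
python3 - <<'E'
from h import *
p=np.radians(25)
go((.5587-.04,.0045,.25),rot((np.cos(p),0,-np.sin(p)),(0,1,0)))
E
```

```text
move [-0.0105 -0.0006 -0.0123] [ 0.0063 -0.1671  0.01  ] rows 5.0
```

>>> step_arm:
  series:
    - [-0.01,0,-0.012,0.006,-0.167,0.01,1]
    - [-0.01,0,-0.012,0.006,-0.167,0.01,1]
    - [-0.01,0,-0.012,0.006,-0.167,0.01,1]
    - [-0.01,0,-0.012,0.006,-0.167,0.01,1]
    - [-0.01,0,-0.012,0.006,-0.167,0.01,1]

```text
time: 6.67
tcp_pos: [0.5142, 0.0047, 0.2412]
tcp_rot: [0.533, -0.0, 0.846, 0.0]
ft_force: [-0.6, -0.1, -1.9]
finger_gap: 0.0853
```

```bash
python3 - <<'E'
from h import *
p=np.radians(25);t=np.array([np.cos(p),0,-np.sin(p)])
G=np.array([.5587,.0045,.060]);R=rot(t,(0,1,0))
s=readout.state();print(s["joint_pos"],s["time"])
go(G+t*.0187-[0,0,-.11],R)
E
```

```text
[ 0.01795413 -0.6586746  -1.1229978  -0.01811798 -0.01531177  0.00772284] 6.6667
move [ 0.1122 -0.0007  0.2241] [ 0.0003 -0.0031  0.    ] rows 3.0
```

>>> step_arm:
  series:
    - [0.05,0,0.11,0,-0.003,0,1]
    - [0.112,0,0.224,0,-0.003,0,1]
    - [0.112,0,0.224,0,-0.003,0,1]
    - [0.112,0,0.224,0,-0.003,0,1]

```text
time: 7.0
tcp_pos: [0.5789, 0.0048, 0.1638]
tcp_rot: [0.534, -0.0, 0.845, 0.0]
ft_force: [-0.7, 0.0, 0.3]
finger_gap: 0.0852
```

```bash
python3 - <<'E'
from h import *
p=np.radians(25);t=np.array([np.cos(p),0,-np.sin(p)])
G=np.array([.5587,.0045,.060]);R=rot(t,(0,1,0))
s=readout.state();print(s["joint_pos"],s["tcp_pos"])
go(G+t*.0187,R)
E
```

```text
[ 0.01452246 -0.33772882 -1.19944    -0.41869815 -0.01207825  0.00580614] [0.57894616 0.0048389  0.16378854]
move [ 0.2558 -0.0009  0.1122] [ 0.0003 -0.0021  0.0001] rows 3.0
```

```bash
cat > kin.py <<'E'
import numpy as np
D=[((.126370,-.0406083,1.405371),.52460,.23053),((.186366,.0050675,1.384939),.55878,.21901),
((-.6586746,-1.1229978,-.018118),.5142,.2412),((-.337729,-1.19944,-.418698),.57895,.16379)]
A=[];b=[]
def rows(q):
    a,c,p=q[0],q[0]-q[1],q[0]-q[1]+q[2]; s,co=np.sin,np.cos
    return [[1,0,s(a),co(a),co(c),s(c),co(p)],[0,1,co(a),-s(a),-s(c),co(c),-s(p)]]
for q,r,z in D: A+=rows(q);b+=[r,z]
X,res,rk,sv=np.linalg.lstsq(np.array(A),np.array(b),rcond=1e-6)
def fk(q): return np.array(rows(q))@X
E
python3 - <<'E'
from kin import *
from scipy.optimize import least_squares
print(np.round(X,4),res,rk,sv)
for pd in (25,35,45):
  for r,z in [(.577,.052),(.577,.10),(.6,.052),(.577,.15)]:
    p=np.radians(pd);f=lambda v:fk((v[0],v[1],p-v[0]+v[1]))-[r,z]
    for g in [(-.2,-1.1),(.5,-.5)]:
      o=least_squares(f,g);v=o.x;print(pd,r,z,np.round([v[0],v[1],p-v[0]+v[1]],3),round(o.cost,7))
E
```

```text
[ 0.000e+00  1.436e-01  5.310e-01 -1.000e-04  4.514e-01  7.960e-02
  4.434e-01] [5.16226801e-12] 7 [3.80728922 3.36387396 1.2043944  0.80085014 0.23104565 0.20734288
 0.0245115 ]
25 0.577 0.052 [ 0.055 -1.366 -0.985] 0.0
25 0.577 0.052 [ 0.055 -1.366 -0.985] 0.0
25 0.577 0.1 [-0.15  -1.307 -0.721] 0.0
25 0.577 0.1 [-0.15  -1.307 -0.721] 0.0
25 0.6 0.052 [ 0.091 -1.321 -0.975] 0.0
25 0.6 0.052 [ 0.091 -1.321 -0.975] 0.0
25 0.577 0.15 [-0.306 -1.231 -0.488] 0.0
25 0.577 0.15 [-0.306 -1.231 -0.488] 0.0
35 0.577 0.052 [-0.121 -1.215 -0.483] 0.0
35 0.577 0.052 [-0.121 -1.215 -0.483] 0.0
35 0.577 0.1 [-0.245 -1.146 -0.29 ] 0.0
35 0.577 0.1 [-0.245 -1.146 -0.29 ] 0.0
35 0.6 0.052 [-0.071 -1.174 -0.492] 0.0
35 0.6 0.052 [-0.071 -1.174 -0.492] 0.0
35 0.577 0.15 [-0.339 -1.065 -0.115] 0.0
35 0.577 0.15 [-0.339 -1.065 -0.115] 0.0
45 0.577 0.052 [-0.152 -1.049 -0.111] 0.0
45 0.577 0.052 [-0.152 -1.049 -0.111] 0.0
45 0.577 0.1 [-0.233 -0.976  0.043] 0.0
45 0.577 0.1 [-0.233 -0.976  0.043] 0.0
45 0.6 0.052 [-0.103 -1.009 -0.121] 0.0
45 0.6 0.052 [-0.103 -1.009 -0.121] 0.0
45 0.577 0.15 [-0.295 -0.893  0.188] 0.0
45 0.577 0.15 [-0.295 -0.893  0.188] 0.0
```

The kinematic fit is clean. A 25° pitch would exceed joint 3's limit at the cup, while 35° fits. I'll use a 35° pitch with the grasp at z≈0.064.

```bash
python3 - <<'E'
from h import *
p=np.radians(35);t=np.array([np.cos(p),0,-np.sin(p)])
R=rot(t,(0,1,0))
go(np.array([.5587,.0045,.145])+t*.0187,R)
print("then down: tool-frame", R.inv().apply([0,0,-.081])/.4)
E
```

```text
move [ 0.0719 -0.0008  0.0205] [0.0003 0.0534 0.0002] rows 2.0
then down: tool-frame [0.16587829 0.         0.11614923]
```

>>> step_arm:
  series:
    - [0.072,-0.001,0.02,0,0.053,0,1]
    - [0.072,-0.001,0.02,0,0.053,0,1]
    - [0.072,-0.001,0.02,0,0.053,0,1]
    - [0.072,-0.001,0.02,0,0.053,0,1]

```text
time: 7.33
tcp_pos: [0.5762, 0.0044, 0.143]
tcp_rot: [0.468, -0.0, 0.884, 0.0]
ft_force: [0.2, 0.5, 0.1]
finger_gap: 0.0857
```

```bash
python3 - <<'E'
from h import *
p=np.radians(35);t=np.array([np.cos(p),0,-np.sin(p)])
R=rot(t,(0,1,0))
go(np.array([.5587,.0045,.064])+t*.0187,R);print(readout.state()["tcp_pos"])
E
```

```text
move [1.887e-01 1.000e-04 1.215e-01] [0.0003 0.0045 0.0001] rows 3.0
[0.57622948 0.00442963 0.14300025]
```

>>> step_arm:
  series:
    - [0.05,0,0.035,0,0,0,1]
    - [0.1,0,0.07,0,0,0,1]
    - [0.14,0,0.098,0,0,0,1]
    - [0.166,0,0.115,0,0,0,1]
    - [0.166,0,0.115,0,0,0,1]

```text
time: 7.75
tcp_pos: [0.573, 0.0044, 0.0561]
tcp_rot: [0.464, -0.0, 0.886, 0.0]
ft_force: [-0.7, 0.5, -0.3]
finger_gap: 0.0855
```

>>> step_arm:
  series:
    - [0,0,0,0,0,0,1]
    - [0,0,0,0,0,0,1]

```text
time: 7.92
tcp_pos: [0.576, 0.0045, 0.061]
tcp_rot: [0.467, -0.0, 0.884, 0.0]
ft_force: [0.1, -0.0, 0.2]
finger_gap: 0.0855
```

```bash
python3 - <<'E'
from h import *
p=np.radians(35);t=np.array([np.cos(p),0,-np.sin(p)])
R=rot(t,(0,1,0))
go(np.array([.5587,.0045,.064])+t*.0187,R);s=readout.state();print(s["tcp_pos"],s["joint_pos"])
save(cam("side"),"side2.png")
E
```

```text
move [0.0188 0.0001 0.0068] [0.0003 0.0038 0.0002] rows 1.0
[0.57601543 0.00447019 0.06099562] [ 0.01257166 -0.14413816 -1.21540198 -0.47226141 -0.00937897  0.00661562]
```

View pics/side2.png

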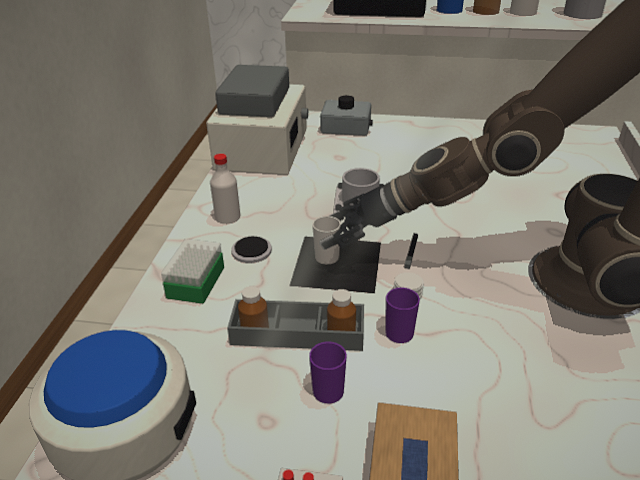

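The side view shows the fingers straddling the upright beaker at about (326,240). I'll lower slightly and grip.

>>> step_arm:
  series:
    - [0.012,0,0.006,0,0,0,1]
    - [0.012,0,0.006,0,0,0,0.7]
    - [0.012,0,0.006,0,0,0,0.5]
    - [0.012,0,0.006,0,0,0,0.3]
    - [0.012,0,0.006,0,0,0,0.2]
  grip_force: 50

```text
time: 8.38
tcp_pos: [0.5752, 0.0043, 0.0549]
tcp_rot: [0.467, -0.0, 0.885, 0.0]
ft_force: [-0.1, -1.6, 1.3]
finger_gap: 0.0592
```

>>> step_arm:
  series:
    - [0,0,0,0,0,0,0.2]
    - [0,0,0,0,0,0,0.2]
    - [0,0,0,0,0,0,0.2]
    - [0,0,0,0,0,0,0.2]

```text
time: 8.72
tcp_pos: [0.5753, 0.0042, 0.0549]
tcp_rot: [0.467, -0.0, 0.884, 0.0]
ft_force: [-1.0, -2.4, 3.7]
finger_gap: 0.0591
```

```bash
python3 - <<'E'
from h import *
s=readout.state();R0=Rq(s["tcp_rot"])
np.savez("grasp.npz",foot=R0.inv().apply(np.array([.5587,.0045,.003])-s["tcp_pos"]),ax=R0.inv().apply([0,0,1]),up=R0.as_quat(),tcp=s["tcp_pos"])
print(R0.inv().apply([0,0,.16])/.4)
E
```

```text
[-3.30138912e-01 -3.57405182e-05 -2.25850166e-01]
```

>>> step_arm:
  series:
    - [-0.03,0,-0.02,0,0,0,0.2]
    - [-0.09,0,-0.063,0,0,0,0.2]
    - [-0.16,0,-0.113,0,0,0,0.2]
    - [-0.25,0,-0.175,0,0,0,0.2]
    - [-0.33,0,-0.23,0,0,0,0.2]

```text
time: 9.13
tcp_pos: [0.5713, 0.0049, 0.2136]
tcp_rot: [0.464, -0.001, 0.886, 0.001]
ft_force: [2.4, 0.2, -1.9]
finger_gap: 0.0592
```

```bash
cat > pour.py <<'E'
from h import *
import sys
g=np.load("grasp.npz")
J=np.array([.514,-.2405])
def pose(phi,pp,yaw,lipz=None,rimz=None):
    p=np.radians(pp);y=np.radians(yaw)
    t=np.array([np.cos(p)*np.cos(y),np.cos(p)*np.sin(y),-np.sin(p)])
    R=rot(t,(-np.sin(y),np.cos(y),0))*Ro.from_rotvec([0,0,np.radians(phi)])
    a=R.apply(g["ax"]);tip=np.degrees(np.arccos(a[2]))
    d=-(np.array([0,0,1.])-a*a[2]);n=np.linalg.norm(d);d=d/n if n>.05 else d*0
    off=R.apply(g["foot"])+a*.09
    lip=off+.031*d
    # lip (lowest rim point) horizontally 8 mm short of the jar centre
    h=a[:2]/max(np.linalg.norm(a[:2]),1e-6)
    pos=np.r_[J-(lip[:2])-0.008*h*(tip>60),lipz-lip[2]]
    print("phi",phi,"tip",round(tip,1),"dir",np.round(a,2),"tcp",np.round(pos,3),"foot",np.round(pos+R.apply(g["foot"]),3))
    return pos,R
def rel(seq):
    s=readout.state();print("t",s["time"],s["tcp_pos"],"gap",s["finger_gap"],"j",np.round(s["joint_pos"],2),"F",np.round(s["ft_force"],1));
    for q in seq: go(*pose(*q))
E
python3 - <<'E'
from pour import *
rel([(0,28,-20,.20),(60,25,-20,.12),(90,25,-20,.1),(110,25,-20,.095),(125,25,-20,.09),(140,25,-20,.09),(165,25,-20,.09)])
E
```

```text
t 9.1333 [0.57132285 0.00485693 0.21363739] gap 0.05917133298663754 j [ 0.01 -0.43 -0.96  0.08 -0.01  0.01] F [ 2.4  0.2 -1.9]
phi 0 tip 6.4 dir [-0.1   0.04  0.99] tcp [ 0.562 -0.258  0.167] foot [ 0.552 -0.254  0.114]
move [ 0.1081 -0.6581  0.0461] [ 0.0956 -0.0373  0.0581] rows 7.0
phi 60 tip 52.2 dir [-0.56 -0.56  0.61] tcp [ 0.56  -0.219  0.119] foot [ 0.578 -0.177  0.089]
move [ 0.2108 -0.5588  0.1089] [ 0.0609 -0.1012  0.3854] rows 11.0
phi 90 tip 76.2 dir [-0.76 -0.6   0.24] tcp [ 0.564 -0.221  0.115] foot [ 0.595 -0.177  0.109]
move [ 0.2141 -0.5652  0.1235] [ 0.0349 -0.1213  0.5499] rows 15.0
phi 110 tip 91.0 dir [-0.86 -0.51 -0.02] tcp [ 0.56  -0.229  0.118] foot [ 0.598 -0.191  0.128]
move [ 0.213  -0.585   0.1131] [ 0.0141 -0.1332  0.6594] rows 17.0
phi 125 tip 101.0 dir [-0.9  -0.39 -0.19] tcp [ 0.557 -0.235  0.117] foot [ 0.597 -0.204  0.138]
move [ 0.2196 -0.6004  0.1076] [-0.0036 -0.1411  0.7413] rows 19.0
phi 140 tip 109.5 dir [-0.91 -0.23 -0.33] tcp [ 0.553 -0.241  0.119] foot [ 0.594 -0.22   0.149]
move [ 0.2196 -0.6145  0.0959] [-0.0233 -0.1481  0.823 ] rows 22.0
phi 165 tip 118.9 dir [-0.87  0.09 -0.48] tcp [ 0.548 -0.248  0.121] foot [ 0.585 -0.248  0.161]
move [ 0.2237 -0.6326  0.0812] [-0.0618 -0.1571  0.9585] rows 25.0
```

Next is the transfer to above the jar, still upright.

>>> step_arm:
  series:
    - [0.005,-0.04,0.002,0.006,-0.002,0.003,0.2]
    - [0.015,-0.11,0.008,0.016,-0.006,0.01,0.2]
    - [0.03,-0.19,0.013,0.028,-0.01,0.017,0.2]
    - [0.045,-0.27,0.02,0.04,-0.015,0.024,0.2]
    - [0.057,-0.35,0.025,0.05,-0.02,0.031,0.2]

```text
time: 9.55
tcp_pos: [0.5676, -0.1358, 0.188]
tcp_rot: [0.49, 0.079, 0.867, -0.046]
ft_force: [0.2, -0.3, -2.0]
finger_gap: 0.0593
```

```bash
python3 - <<'E'
from pour import *
rel([(0,28,-20,.20)])
E
```

```text
t 9.55 [ 0.56762217 -0.13581423  0.18795974] gap 0.0593389773284849 j [-0.27 -0.38 -1.06 -0.13  0.08 -0.05] F [ 0.2 -0.3 -2. ]
phi 0 tip 6.4 dir [-0.1   0.04  0.99] tcp [ 0.562 -0.258  0.167] foot [ 0.552 -0.254  0.114]
move [ 0.0222 -0.3035  0.0637] [ 0.0455 -0.0166  0.0264] rows 3.0
```

>>> step_arm:
  series:
    - [0.003,-0.08,0.01,0.01,-0.004,0.006,0.2]
    - [0.006,-0.16,0.02,0.022,-0.008,0.013,0.2]
    - [0.01,-0.23,0.03,0.034,-0.012,0.02,0.2]
    - [0.01,-0.28,0.035,0.042,-0.015,0.025,0.2]
    - [0.01,-0.3,0.04,0.045,-0.016,0.026,0.2]

```text
time: 9.97
tcp_pos: [0.5571, -0.2569, 0.1761]
tcp_rot: [0.506, 0.149, 0.845, -0.089]
ft_force: [0.9, 0.4, -2.6]
finger_gap: 0.0593
```

```bash
python3 - <<'E'
from pour import *
rel([(30,26,-20,.18),(60,25,-20,.145),(90,25,-20,.12)])
E
```

```text
t 9.9667 [ 0.55705444 -0.25693129  0.1760666 ] gap 0.059333229086785816 j [-0.49 -0.28 -1.08 -0.3   0.13 -0.07] F [ 0.9  0.4 -2.6]
phi 30 tip 27.1 dir [-0.32 -0.32  0.89] tcp [ 0.559 -0.219  0.161] foot [ 0.563 -0.192  0.114]
move [ 0.0454  0.0911 -0.0072] [-0.0034 -0.0118  0.1665] rows 5.0
phi 60 tip 52.2 dir [-0.56 -0.56  0.61] tcp [ 0.56  -0.219  0.144] foot [ 0.578 -0.177  0.114]
move [0.0825 0.0921 0.0135] [-0.0095 -0.016   0.3331] rows 9.0
phi 90 tip 76.2 dir [-0.76 -0.6   0.24] tcp [ 0.564 -0.221  0.135] foot [ 0.595 -0.177  0.129]
move [0.0979 0.0896 0.0349] [-0.0141 -0.0138  0.4998] rows 13.0
```

>>> step_arm:
  series:
    - [0.01,0.02,0,0,-0.002,0.03,0.2]
    - [0.02,0.04,-0.002,-0.001,-0.005,0.065,0.2]
    - [0.03,0.06,-0.004,-0.002,-0.008,0.1,0.2]
    - [0.04,0.08,-0.006,-0.003,-0.01,0.135,0.2]
    - [0.045,0.091,-0.007,-0.003,-0.012,0.167,0.2]

```text
time: 10.38
tcp_pos: [0.5599, -0.2159, 0.162]
tcp_rot: [0.528, 0.359, 0.768, 0.049]
ft_force: [0.2, 0.0, -3.3]
finger_gap: 0.0591
```

```bash
python3 - <<'E'
from pour import *
rel([(60,25,-20,.145)])
E
```

```text
t 10.3833 [ 0.55994357 -0.21592567  0.16200714] gap 0.059098472259195664 j [-0.39 -0.28 -1.16 -0.43  0.04  0.51] F [ 0.2  0.  -3.3]
phi 60 tip 52.2 dir [-0.56 -0.56  0.61] tcp [ 0.56  -0.219  0.144] foot [ 0.578 -0.177  0.114]
move [ 0.0303 -0.0255  0.0204] [-0.0031 -0.0045  0.1653] rows 5.0
```

>>> step_arm:
  series:
    - [0.006,-0.005,0.004,0,-0.001,0.033,0.2]
    - [0.012,-0.01,0.008,-0.001,-0.002,0.066,0.2]
    - [0.018,-0.015,0.012,-0.002,-0.003,0.1,0.2]
    - [0.024,-0.02,0.016,-0.003,-0.004,0.133,0.2]
    - [0.03,-0.025,0.02,-0.003,-0.0045,0.165,0.2]

```text
time: 10.8
tcp_pos: [0.5599, -0.2192, 0.1453]
tcp_rot: [0.505, 0.542, 0.646, 0.183]
ft_force: [0.9, -0.5, -2.3]
finger_gap: 0.0597
```

```bash
python3 - <<'E'
from pour import *
rel([(88,25,-20,.12)])
save(cam("side"),"side3.png")
E
```

```text
t 10.8 [ 0.55985969 -0.21915374  0.14531873] gap 0.05974822638062166 j [-0.39 -0.23 -1.2  -0.54  0.04  1.03] F [ 0.9 -0.5 -2.3]
phi 88 tip 74.7 dir [-0.75 -0.6   0.26] tcp [ 0.564 -0.22   0.134] foot [ 0.594 -0.176  0.126]
move [ 0.0109 -0.0182  0.0212] [2.00e-04 1.00e-04 1.56e-01] rows 4.0
```

View pics/side3.png

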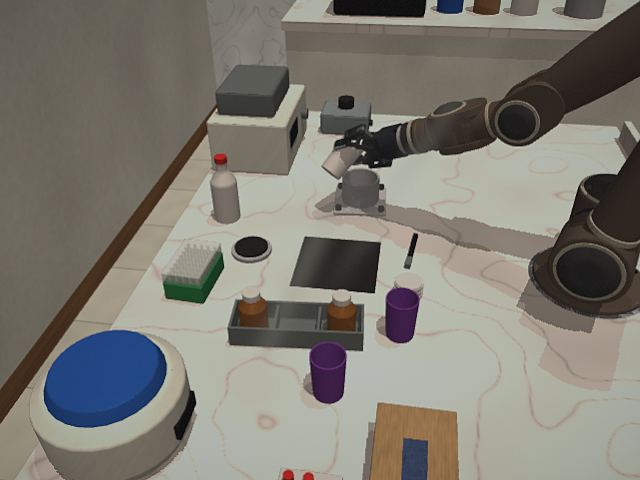

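The side view shows the beaker tipped about 50°, with its foot at (335,163) and its mouth end over the jar at (360,180), clear of the rim. I'll keep tipping.

>>> step_arm:
  series:
    - [0.002,-0.003,0.004,0,0,0.03,0.2]
    - [0.004,-0.007,0.008,0,0,0.06,0.2]
    - [0.006,-0.011,0.012,0,0,0.09,0.2]
    - [0.009,-0.015,0.017,0,0,0.125,0.2]
    - [0.011,-0.018,0.021,0,0,0.156,0.2]

```text
time: 11.27
tcp_pos: [0.564, -0.2207, 0.1348]
tcp_rot: [0.446, 0.682, 0.496, 0.3]
ft_force: [0.1, 0.4, -1.1]
finger_gap: 0.0591
```

```bash
python3 - <<'E'
from pour import *
rel([(105,25,-20,.11),(115,25,-20,.108)])
E
```

```text
t 11.2667 [ 0.56401544 -0.22074158  0.13480649] gap 0.05911598259255151 j [-0.39 -0.19 -1.21 -0.59  0.04  1.52] F [ 0.1  0.4 -1.1]
phi 105 tip 87.4 dir [-0.84 -0.54  0.04] tcp [ 0.561 -0.227  0.131] foot [ 0.597 -0.187  0.137]
move [-0.0167 -0.0096  0.0032] [0.0004 0.0002 0.0951] rows 3.0
phi 115 tip 94.4 dir [-0.88 -0.48 -0.08] tcp [ 0.559 -0.231  0.132] foot [ 0.598 -0.195  0.146]
move [-0.0282 -0.0077  0.001 ] [4.000e-04 1.000e-04 1.506e-01] rows 4.0
```

Now I'll tip slowly through level.

>>> step_arm:
  series:
    - [-0.004,-0.004,0.001,0,0,0.025,0.2]
    - [-0.009,-0.007,0.003,0,0,0.05,0.2]
    - [-0.013,-0.009,0.003,0,0,0.075,0.2]
    - [-0.017,-0.01,0.003,0,0,0.095,0.2]
    - [-0.02,-0.009,0.003,0,0,0.11,0.2]

```text
time: 11.68
tcp_pos: [0.5608, -0.2283, 0.1312]
tcp_rot: [0.388, 0.756, 0.372, 0.372]
ft_force: [0.2, -0.2, -2.7]
finger_gap: 0.0596
```

>>> step_arm:
  series:
    - [-0.003,0,-0.001,0,0,0.013,0.2]
    - [-0.006,0.001,-0.001,0,0,0.026,0.2]
    - [-0.008,0.002,-0.002,0,0,0.04,0.2]
    - [-0.008,0.002,-0.002,0,0,0.04,0.2]
    - [-0.008,0.002,-0.002,0,0,0.04,0.2]

```text
time: 12.1
tcp_pos: [0.5592, -0.2315, 0.1322]
tcp_rot: [0.365, 0.778, 0.325, 0.395]
ft_force: [0.4, -0.2, -2.5]
finger_gap: 0.0594
```

```bash
python3 - <<'E'
from pour import *
rel([(130,25,-20,.106),(145,25,-20,.106)])
E
```

```text
t 12.1 [ 0.55918097 -0.23146035  0.13216114] gap 0.059392809032230674 j [-0.43 -0.18 -1.22 -0.6   0.07  1.97] F [ 0.4 -0.2 -2.5]
phi 130 tip 104.0 dir [-0.91 -0.34 -0.24] tcp [ 0.556 -0.237  0.134] foot [ 0.596 -0.21   0.158]
move [-0.0139  0.0092 -0.0044] [ 0.0009 -0.0001  0.0856] rows 3.0
phi 145 tip 112.0 dir [-0.91 -0.17 -0.37] tcp [ 0.552 -0.243  0.136] foot [ 0.592 -0.226  0.168]
move [-0.027   0.0187 -0.0108] [ 0.0009 -0.0002  0.1689] rows 5.0
```

>>> step_arm:
  series:
    - [-0.003,0.002,-0.001,0,0,0.02,0.2]
    - [-0.006,0.004,-0.002,0,0,0.04,0.2]
    - [-0.01,0.006,-0.003,0,0,0.06,0.2]
    - [-0.014,0.009,-0.004,0,0,0.086,0.2]
    - [-0.014,0.009,-0.004,0,0,0.086,0.2]

```text
time: 12.52
tcp_pos: [0.556, -0.2377, 0.1342]
tcp_rot: [0.309, 0.814, 0.216, 0.441]
ft_force: [0.1, 0.3, -1.6]
finger_gap: 0.0595
```

>>> step_arm:
  series:
    - [0,0,0,0,0,0,0.2]
    - [-0.003,0.002,-0.001,0,0,0.02,0.2]
    - [-0.006,0.004,-0.003,0,0,0.04,0.2]
    - [-0.01,0.007,-0.005,0,0,0.06,0.2]
    - [-0.013,0.009,-0.006,0,0,0.083,0.2]

```text
time: 12.93
tcp_pos: [0.5517, -0.2428, 0.1349]
tcp_rot: [0.249, 0.835, 0.108, 0.478]
ft_force: [-0.4, 0.5, -0.7]
finger_gap: 0.0591
```

```bash
python3 - <<'E'
from pour import *
rel([(165,25,-20,.106)])
c=cam("top");im=cv2.cvtColor(c["color"],cv2.COLOR_RGB2BGR)
s=cam("side")["color"][:,:,::-1]
a=cv2.resize(im[200:340,400:560],None,fx=2.5,fy=2.5,interpolation=cv2.INTER_CUBIC);b=cv2.resize(s[100:240,290:450],None,fx=2.5,fy=2.5,interpolation=cv2.INTER_CUBIC)
cv2.imwrite("pics/pour1.png",cv2.convertScaleAbs(np.hstack([a,b]),alpha=1.2))
E
```

```text
t 12.9333 [ 0.55171984 -0.24280352  0.13490575] gap 0.059084969932797174 j [-0.47 -0.19 -1.22 -0.59  0.1   2.48] F [-0.4  0.5 -0.7]
phi 165 tip 118.9 dir [-0.87  0.09 -0.48] tcp [ 0.548 -0.248  0.137] foot [ 0.585 -0.248  0.177]
move [-0.0063  0.0153 -0.0075] [ 0.0011 -0.0009  0.1103] rows 3.0
```

View pics/pour1.png

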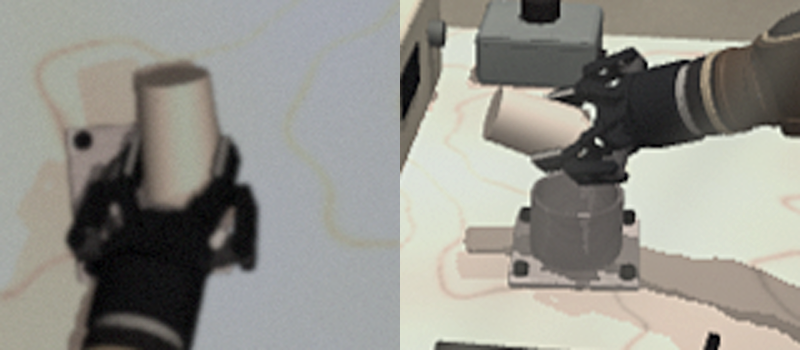

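The view shows the beaker past level with its mouth over the jar, and no balls outside. The load force has dropped, so balls are leaving. I'll tip on to 119° and wait there.

>>> step_arm:
  series:
    - [-0.002,0.004,-0.002,0,0,0.03,0.2]
    - [-0.004,0.009,-0.004,0,0,0.06,0.2]
    - [-0.006,0.013,-0.006,0,0,0.09,0.2]
    - [-0.006,0.015,-0.007,0,0,0.11,0.2]
    - [-0.006,0.015,-0.007,0,0,0.11,0.2]

```text
time: 13.45
tcp_pos: [0.5478, -0.2482, 0.1375]
tcp_rot: [0.164, 0.842, -0.036, 0.514]
ft_force: [0.9, 0.6, -0.8]
finger_gap: 0.0593
```

>>> step_arm:
  series:
    - [0,0,0,0,0,0,0.2]
    - [0,0,0,0,0,-0.025,0.2]
    - [0,0,0,0,0,0,0.2]
    - [0,0,0,0,0,-0.025,0.2]
    - [0,0,0,0,0,0,0.2]

```text
time: 13.87
tcp_pos: [0.5477, -0.248, 0.1372]
tcp_rot: [0.165, 0.842, -0.034, 0.513]
ft_force: [-0.5, -0.1, -0.6]
finger_gap: 0.0593
```

>>> step_arm:
  series:
    - [0,0,0,0,0,0,0.2]
    - [0,0,0,0,0,0,0.2]
    - [0,0,0,0,0,0,0.2]
    - [0,0,0,0,0,0,0.2]
    - [0,0,0,0,0,0,0.2]

```text
time: 14.28
tcp_pos: [0.5476, -0.2482, 0.1373]
tcp_rot: [0.163, 0.842, -0.037, 0.513]
ft_force: [-0.5, -0.1, -1.5]
finger_gap: 0.0588
```

```bash
python3 - <<'E'
from pour import *
rel([(140,25,-20,.12),(135,25,-20,.12),(130,25,-20,.12)])
E
```

```text
t 14.2833 [ 0.54763595 -0.24820757  0.1372566 ] gap 0.05880136552978771 j [-0.48 -0.2  -1.21 -0.57  0.12  2.82] F [-0.5 -0.1 -1.5]
phi 140 tip 109.5 dir [-0.91 -0.23 -0.33] tcp [ 0.553 -0.241  0.149] foot [ 0.594 -0.22   0.179]
move [ 0.0353 -0.0132 -0.0065] [ 0.0012 -0.0007 -0.1383] rows 4.0
phi 135 tip 106.9 dir [-0.91 -0.29 -0.29] tcp [ 0.555 -0.239  0.149] foot [ 0.595 -0.215  0.176]
move [ 0.0356 -0.0186 -0.0044] [ 0.0012 -0.0007 -0.1661] rows 5.0
phi 130 tip 104.0 dir [-0.91 -0.34 -0.24] tcp [ 0.556 -0.237  0.148] foot [ 0.596 -0.21   0.172]
move [ 0.0357 -0.0243 -0.0022] [ 0.0013 -0.0006 -0.1939] rows 5.0
```

```bash
python3 - <<'E'
from pour import *
s=readout.state();P=s["tcp_pos"];R=Rq(s["tcp_rot"])
for q in [(133,25,-20,.14),(101,25,-20,.18),(69,26,-20,.22),(37,28,-20,.26),(5,32,-20,.29)]:
    p2,R2=pose(*q)
    print("  REL",np.round(R.inv().apply(p2-P)/.4,4),np.round((R.inv()*R2).as_rotvec()/np.pi,4));P,R=p2,R2
E
```

```text
phi 133 tip 105.8 dir [-0.91 -0.31 -0.27] tcp [ 0.555 -0.238  0.168] foot [ 0.596 -0.213  0.194]
  REL [ 0.0795 -0.009  -0.0244] [ 0.0013 -0.0006 -0.1772]
phi 101 tip 84.5 dir [-0.82 -0.56  0.1 ] tcp [ 0.562 -0.225  0.2  ] foot [ 0.597 -0.184  0.202]
  REL [ 0.0763  0.0284 -0.0282] [-0.     -0.     -0.1778]
phi 69 tip 59.1 dir [-0.62 -0.59  0.51] tcp [ 0.559 -0.22   0.224] foot [ 0.581 -0.176  0.2  ]
  REL [ 0.0197  0.047  -0.0367] [ 0.0056  0.0005 -0.1778]
phi 37 tip 32.1 dir [-0.35 -0.4   0.85] tcp [ 0.557 -0.216  0.244] foot [ 0.562 -0.184  0.2  ]
  REL [-0.0087  0.0423 -0.0291] [ 0.009   0.0068 -0.1778]
phi 5 tip 4.8 dir [-0.07 -0.05  1.  ] tcp [ 0.556 -0.226  0.255] foot [ 0.544 -0.216  0.203]
  REL [-0.0355 -0.0028 -0.0086] [ 0.0081  0.021  -0.1777]
```

>>> step_arm:
  series:
    - [0.016,-0.002,-0.005,0,0,-0.036,0.2]
    - [0.032,-0.004,-0.01,0,0,-0.072,0.2]
    - [0.048,-0.006,-0.015,0,0,-0.107,0.2]
    - [0.064,-0.008,-0.02,0.001,0,-0.142,0.2]
    - [0.08,-0.009,-0.024,0.001,0,-0.177,0.2]

```text
time: 14.7
tcp_pos: [0.5553, -0.2383, 0.1687]
tcp_rot: [0.298, 0.819, 0.199, 0.448]
ft_force: [0.1, -1.0, -1.0]
finger_gap: 0.0589
```

>>> step_arm:
  series:
    - [0.015,0.006,-0.006,0,0,-0.036,0.2]
    - [0.03,0.011,-0.011,0,0,-0.072,0.2]
    - [0.046,0.017,-0.017,0,0,-0.107,0.2]
    - [0.061,0.023,-0.023,0,0,-0.142,0.2]
    - [0.076,0.028,-0.028,0,0,-0.178,0.2]

```text
time: 15.12
tcp_pos: [0.5622, -0.2254, 0.1998]
tcp_rot: [0.41, 0.732, 0.417, 0.349]
ft_force: [-0.4, 0.0, -0.9]
finger_gap: 0.0593
```

>>> step_arm:
  series:
    - [0.004,0.009,-0.007,0.001,0,-0.036,0.2]
    - [0.008,0.018,-0.014,0.002,0,-0.072,0.2]
    - [0.012,0.028,-0.022,0.003,0,-0.107,0.2]
    - [0.016,0.038,-0.029,0.004,0,-0.142,0.2]
    - [0.02,0.047,-0.037,0.006,0,-0.178,0.2]

```text
time: 15.53
tcp_pos: [0.5587, -0.2197, 0.2238]
tcp_rot: [0.483, 0.593, 0.606, 0.218]
ft_force: [0.9, -0.1, -0.1]
finger_gap: 0.059
```

>>> step_arm:
  series:
    - [-0.002,0.008,-0.006,0.002,0.001,-0.036,0.2]
    - [-0.004,0.016,-0.012,0.004,0.003,-0.072,0.2]
    - [-0.006,0.025,-0.018,0.006,0.004,-0.107,0.2]
    - [-0.007,0.034,-0.024,0.008,0.006,-0.142,0.2]
    - [-0.009,0.042,-0.029,0.009,0.007,-0.178,0.2]

```text
time: 15.95
tcp_pos: [0.557, -0.2162, 0.2446]
tcp_rot: [0.51, 0.407, 0.754, 0.074]
ft_force: [-0.2, 0.0, -0.5]
finger_gap: 0.0591
```

>>> step_arm:
  series:
    - [-0.007,0,-0.002,0.002,0.004,-0.036,0.2]
    - [-0.014,0,-0.004,0.003,0.008,-0.072,0.2]
    - [-0.021,-0.001,-0.005,0.005,0.012,-0.107,0.2]
    - [-0.028,-0.002,-0.007,0.007,0.017,-0.142,0.2]
    - [-0.035,-0.003,-0.009,0.008,0.021,-0.178,0.2]

```text
time: 16.37
tcp_pos: [0.5553, -0.2257, 0.2552]
tcp_rot: [0.48, 0.186, 0.855, -0.065]
ft_force: [-0.2, -0.1, -2.0]
finger_gap: 0.0595
```

```bash
python3 - <<'E'
from pour import *
s=readout.state();print(s["joint_pos"],s["ft_force"],s["finger_gap"])
R=Ro.from_quat(g["up"])
go(g["tcp"]+[0,0,.16],R)
E
```

```text
[-0.41215411 -0.41209393 -0.89679715  0.07463577  0.0528539   0.04637919] [-0.16992971 -0.13859276 -2.03073701] 0.059468057658056836
move [ 0.2087  0.5424 -0.0738] [-0.0929  0.0168 -0.0862] rows 6.0
```

Back over the mat, at a moderate speed.

>>> step_arm:
  series:
    - [0.014,0.036,-0.005,-0.008,0.001,-0.007,0.2]
    - [0.04,0.1,-0.013,-0.018,0.003,-0.017,0.2]
    - [0.066,0.17,-0.023,-0.03,0.005,-0.027,0.2]
    - [0.092,0.24,-0.033,-0.041,0.007,-0.038,0.2]
    - [0.115,0.3,-0.041,-0.052,0.009,-0.048,0.2]

```text
time: 16.78
tcp_pos: [0.5664, -0.0962, 0.2326]
tcp_rot: [0.476, 0.084, 0.875, -0.026]
ft_force: [-0.4, 0.5, -1.4]
finger_gap: 0.059
```

```bash
python3 - <<'E'
from pour import *
R=Ro.from_quat(g["up"])
go(g["tcp"]+[0,0,.1],R)
E
```

```text
move [0.1816 0.2442 0.0927] [-0.0399  0.0083 -0.0399] rows 4.0
```

>>> step_arm:
  series:
    - [0.04,0.06,0.02,-0.009,0.002,-0.009,0.2]
    - [0.085,0.12,0.045,-0.018,0.004,-0.018,0.2]
    - [0.13,0.175,0.068,-0.028,0.006,-0.028,0.2]
    - [0.165,0.225,0.085,-0.036,0.007,-0.036,0.2]
    - [0.18,0.244,0.092,-0.04,0.008,-0.04,0.2]

```text
time: 17.2
tcp_pos: [0.5745, 0.0044, 0.1526]
tcp_rot: [0.465, -0.001, 0.885, 0.0]
ft_force: [-1.6, -0.6, -2.4]
finger_gap: 0.059
```

>>> step_arm:
  series:
    - [0,0,0,0,0,0,0.2]
    - [0,0,0,0,0,0,0.2]

```text
time: 17.37
tcp_pos: [0.5762, 0.0019, 0.1564]
tcp_rot: [0.467, 0.001, 0.884, -0.001]
ft_force: [0.4, 0.5, -0.7]
finger_gap: 0.0591
```

```bash
python3 - <<'E'
from pour import *
R=Ro.from_quat(g["up"]);s=readout.state();print(s["tcp_pos"],g["tcp"])
go(g["tcp"]+[0,0,.005],R)
c=cam("top");im=cv2.cvtColor(c["color"],cv2.COLOR_RGB2BGR)
w=cam("side")["color"][:,:,::-1]
a=cv2.resize(im[220:340,280:510],None,fx=2.5,fy=2.5,interpolation=cv2.INTER_CUBIC);b=cv2.resize(w[150:295,275:455],None,fx=3.2,fy=3,interpolation=cv2.INTER_CUBIC)[:, :575]
cv2.imwrite("pics/back.png",cv2.convertScaleAbs(cv2.resize(np.vstack([a,b[:290]]),None,fx=1,fy=1),alpha=1.3))
E
```

```text
[0.57620696 0.00194639 0.15641094] [0.57534244 0.00422917 0.05491886]
move [0.2005 0.006  0.1342] [-0.0008  0.0004 -0.0002] rows 3.0
```

View pics/back.png

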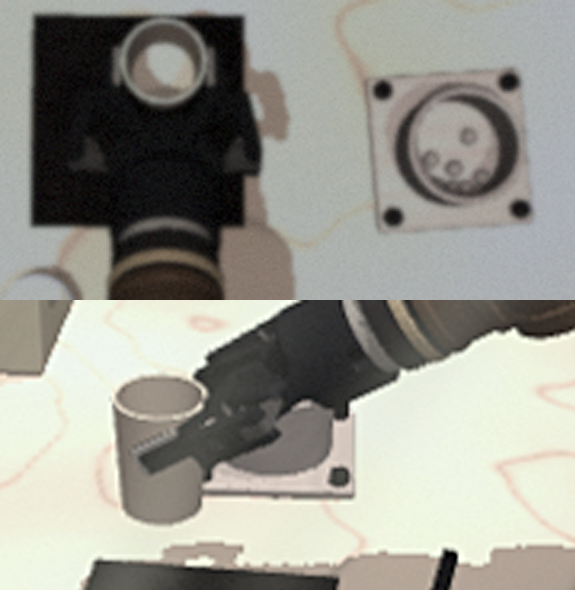

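The beaker is empty with a bare white floor, and it is upright. Balls lie in the jar near (470,135), (430,158), (455,168) and (485,175), with more against the wall, and none are outside. I'll lower onto the mat.

>>> step_arm:
  series:
    - [0.05,0.002,0.034,0,0,0,0.2]
    - [0.1,0.004,0.067,0,0,0,0.2]
    - [0.15,0.005,0.1,0,0,0,0.2]
    - [0.185,0.006,0.124,0,0,0,0.2]
    - [0.2,0.006,0.134,0,0,0,0.2]

```text
time: 17.88
tcp_pos: [0.5747, 0.0029, 0.0583]
tcp_rot: [0.466, 0.001, 0.885, -0.002]
ft_force: [-0.6, 0.1, -2.5]
finger_gap: 0.0591
```

>>> step_arm:
  series:
    - [0,0,0,0,0,0,0.2]
    - [0,0,0,0,0,0,0.2]

```text
time: 18.05
tcp_pos: [0.5761, 0.0031, 0.0608]
tcp_rot: [0.467, 0.001, 0.884, -0.001]
ft_force: [0.5, 0.3, -1.6]
finger_gap: 0.0593
```

>>> step_arm:
  series:
    - [0.004,0,0.003,0,0,0,0.2]
    - [0.008,0,0.006,0,0,0,0.2]
    - [0.011,0,0.008,0,0,0,0.2]
    - [0.011,0,0.008,0,0,0,0.2]

```text
time: 18.38
tcp_pos: [0.5759, 0.0039, 0.0553]
tcp_rot: [0.468, 0.001, 0.884, -0.001]
ft_force: [0.5, 0.2, -2.3]
finger_gap: 0.0593
```

>>> step_arm:
  series:
    - [0.002,0,0.001,0,0,0,0.2]
    - [0.003,0,0.002,0,0,0,0.2]
    - [0.003,0,0.002,0,0,0,0.2]

```text
time: 18.63
tcp_pos: [0.5768, 0.0039, 0.0551]
tcp_rot: [0.469, 0.001, 0.883, -0.001]
ft_force: [-4.0, -0.9, 6.0]
finger_gap: 0.0591
```

Contact at +6 N. I'll release and back out along the tool axis.

>>> step_arm:
  series:
    - [0,0,0,0,0,0,0.6]
    - [0,0,0,0,0,0,1]
    - [0,0,0,0,0,0,1]
    - [0,0,0,0,0,0,1]
    - [0,0,0,0,0,0,1]

```text
time: 19.05
tcp_pos: [0.5756, 0.004, 0.0532]
tcp_rot: [0.467, 0.0, 0.884, -0.001]
ft_force: [-0.8, -0.6, -0.7]
finger_gap: 0.0856
```

>>> step_arm:
  series:
    - [-0.02,0,-0.03,0,0,0,1]
    - [-0.06,0,-0.09,0,0,0,1]
    - [-0.12,0,-0.16,0,0,0,1]
    - [-0.19,0,-0.22,0,0,0,1]
    - [-0.27,0,-0.28,0,0,0,1]

```text
time: 19.47
tcp_pos: [0.5419, 0.0043, 0.2056]
tcp_rot: [0.466, 0.0, 0.885, -0.001]
ft_force: [2.4, 0.6, 0.6]
finger_gap: 0.0852
```

>>> step_arm:
  series:
    - [-0.07,0,-0.06,0,0,0,1]
    - [-0.12,0,-0.1,0,0,0,1]
    - [-0.12,0,-0.1,0,0,0,1]
    - [-0.12,0,-0.1,0,0,0,1]
    - [-0.12,0,-0.1,0,0,0,1]

```text
time: 19.88
tcp_pos: [0.5375, 0.0044, 0.2664]
tcp_rot: [0.466, 0.0, 0.885, -0.001]
ft_force: [-0.1, 0.5, 0.0]
finger_gap: 0.0852
```

```bash
python3 - <<'E'
from h import *
c=cam("top");im=cv2.cvtColor(c["color"],cv2.COLOR_RGB2BGR)
w=cam("side")["color"][:,:,::-1]
a=cv2.resize(im[150:360,190:510],None,fx=2.4,fy=2.4,interpolation=cv2.INTER_CUBIC)[:330]
b=cv2.resize(w[150:300,220:460],None,fx=1.65,fy=1.65,interpolation=cv2.INTER_CUBIC)
d=cv2.resize(im[240:315,425:505],None,fx=3.3,fy=3.3,interpolation=cv2.INTER_CUBIC)
o=np.zeros((600,768,3),np.uint8);o[:330]=a;o[335:335+b.shape[0],:b.shape[1]]=b;o[335:335+d.shape[0],420:420+d.shape[1]]=d
cv2.imwrite("pics/final.png",cv2.convertScaleAbs(o,alpha=1.3))
E
```

```text
(no output)
```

View pics/final.png

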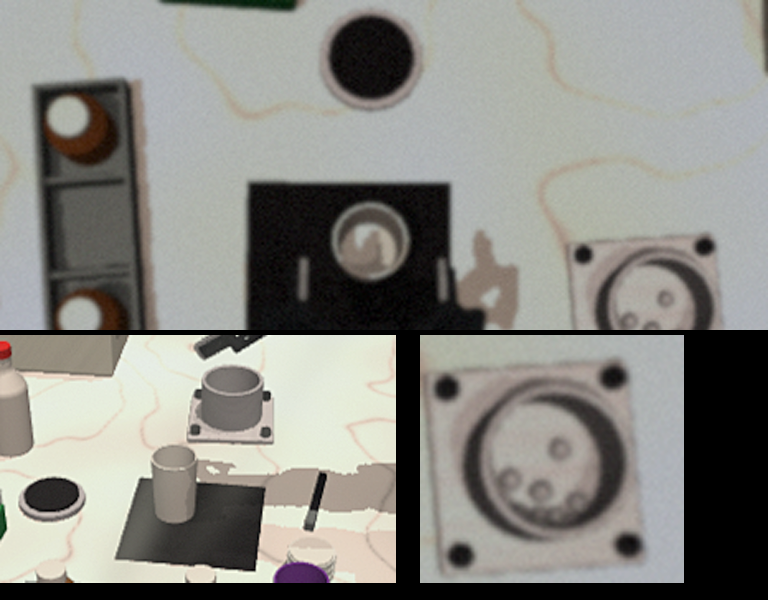

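The final view shows the beaker upright on the mat, and the lid, pen and dishes in place. The balls are in the jar, some of them hidden by its near wall. With plenty of time left, I'll look into the jar from above for a count.

```bash
python3 - <<'E'
from h import *
R=rot((0,0,-1),(0,1,0))
s=readout.state();P=s["tcp_pos"];R0=Rq(s["tcp_rot"])
p1=np.array([.56,-.1,.30]);R1=rot((np.cos(1.1),0,-np.sin(1.1)),(0,1,0))
for p,q in [(p1,R1),(np.array([.575,-.2,.30]),R)]:
    print(np.round(R0.inv().apply(p-P)/.4,3),np.round((R0.inv()*q).as_rotvec()/np.pi,3));P,R0=p,q
E
```

```text
[-0.105 -0.261 -0.002] [-0.001  0.158 -0.   ]
[-0.033 -0.25   0.017] [0.   0.15 0.  ]
```

>>> step_arm:
  series:
    - [-0.05,-0.06,-0.002,0,0.03,0,1]
    - [-0.1,-0.12,-0.002,0,0.06,0,1]
    - [-0.105,-0.2,-0.002,0,0.1,0,1]
    - [-0.105,-0.261,-0.002,0,0.13,0,1]
    - [-0.105,-0.261,-0.002,0,0.158,0,1]

```text
time: 20.4
tcp_pos: [0.561, -0.104, 0.3022]
tcp_rot: [0.233, 0.003, 0.973, -0.002]
ft_force: [-0.4, -0.4, -1.2]
finger_gap: 0.0854
```

>>> step_arm:
  series:
    - [-0.033,-0.25,0.017,0,0.15,0,1]
    - [-0.033,-0.25,0.017,0,0.15,0,1]
    - [-0.033,-0.25,0.017,0,0.15,0,1]
    - [-0.033,-0.25,0.017,0,0.15,0,1]
    - [-0.033,-0.25,0.017,0,0.15,0,1]

```text
time: 20.82
tcp_pos: [0.5782, -0.2014, 0.295]
tcp_rot: [-0.006, 0.001, 1.0, 0.002]
ft_force: [-0.1, 0.3, -1.9]
finger_gap: 0.0852
```

```bash
python3 - <<'E'
from h import *
print(readout.state()["tcp_pos"],readout.state()["ft_force"])
c=cam("wrist");im=cv2.cvtColor(c["color"],cv2.COLOR_RGB2BGR)
def crop(P,k):
    u,v=proj(c,P).astype(int);print(u,v)
    u=np.clip(u,60,580);v=np.clip(v,60,420);return cv2.resize(im[v-60:v+60,u-60:u+60],(390,390),interpolation=cv2.INTER_CUBIC)
cv2.imwrite("pics/jar.png",np.hstack([crop((.514,-.2405,.05),0),crop((.5587,.0045,.06),0)]))
E
```

```text
[ 0.57815515 -0.20140395  0.29499887] [-0.07984923  0.29245522 -1.87393715]
281 149
494 190
```

View pics/jar.png

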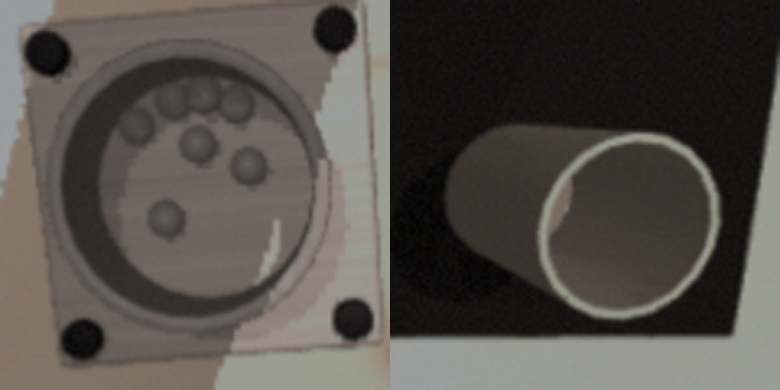

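The crop shows all seven balls in the jar, at (137,126), (172,98), (204,95), (237,103), (198,145), (248,166) and (166,218). The beaker stands upright on the mat. I'll hand the job in.

```bash
python3 -c "
from bench import env
print(env.finish_job())"
```

```text
the job is handed in; nothing more can be done
None
```

The job is done and handed in at about 21 s of the 67 s allowed. I lifted the beaker out of the caddy from above, stood it on the mat and let go. I then regripped it from the side with the tool pitched 35° down, poured over the jar up to about 119° of tip, and stood it empty on the mat again.

- **Balls:** the last wrist picture shows all seven in the jar, and I saw none outside it in any picture.
- **Beaker:** it stands upright and released on the mat. Its bare floor was seen from above just before it was set down.
- **Bystanders:** the lid, pen and dishes look unmoved by eye; I did not re-measure their positions.
- **Robot:** the gripper is open and clear of everything. The largest force I read was about 8 N.
- **Disagreements:** the top and wrist cameras differed by about 3 mm on the beaker's position, so I used the average. The arm's height reading settled 3 to 6 mm off after moves, and I corrected that before each grip and placement. No check failed.

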